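# Set a mosaic plaque on the tilting easel and hold it at the marked angle

## Task

Lift the mosaic plaque out of its wooden casting frame and set it down gently, mosaic side up, on the tilting easel's board while the board is still down: one short end up against the ledge, about midway along it, long sides square to the ledge. Then let go of the plaque, take the board by its steel handle and raise it until the pointer on its side stands at the brass rider on the quadrant scale. The wing nut is loose, so finish while still holding the board steady there with the fingers for me to tighten it; do not shift the rider or disturb the other things on the table.

Things in the scene. Friction and masses are not known exactly. Their poses are not given: they have to be found in the camera images.
- plaque: mosaic plaque, concrete with small coloured tiles in its top face, 96 (x) x 56 (y) x 28 mm, about 0.28 kg. Origin: centre of its underside; z points out of the mosaic face. It starts lying in the cavity of the casting frame, mosaic up, 4 mm proud of the frame; its two ends are alike
- frame: open wooden casting frame fixed to the table, 140 (x) x 92 (y) x 39 mm tall. Origin: centre of its underside. Cavity 100 x 60 mm with its floor 15 mm above the table; the plaque lies along x. Amid both long sides, wall and floor beside the plaque are cut away down to the table over 52 mm (x -26 to +26) for two fingers to take the plaque across its 56 mm
- easel: wooden base of the table easel, fixed to the table. Origin: on the table top under the middle of the hinge axis. x points level from the hinge to the handle end, y along the hinge axis to the quadrant's side, z up. The steel quadrant scale (upright, at y = +119 mm, 185 to 205 mm from the hinge axis, 0 to 72 degrees, with a strut to the hinge) stands 240 mm above the table, all else there is low
- hinge (a point): middle of the hinge axis, 45 mm above the table, straight over the easel's origin; the axis runs along the easel's y
- board (a joint): angle of the board in rad: 0 flat down (the start), growing to 1.2 as the handle end rises. It swings freely and falls when let go; about 4 N lifts the handle. Board 0.6 kg, 240 mm (from the hinge) x 210 x 9 mm, its underside in line with the hinge axis: its top face is 54 mm above the table when down. A ledge 15 mm high runs along its hinge end, inner face 18 mm from the hinge axis
- board_rest (a point): point of the board's top face midway along the ledge, 48 mm from the ledge's inner face (66 mm from the hinge axis): where the middle of the plaque's underside lies when it is against the ledge. x points from the ledge to the handle, y along the ledge, z out of the face; moves with the board
- handle (a point): middle of the board's steel handle: a round bar, 12 mm thick, 120 mm long, parallel to the hinge axis, 295 mm from it along the board and 4.5 mm above the plane of the board's underside. Free gap of 49 mm between bar and board end, nothing beyond the bar; when down it is 49.5 mm above the table with nothing under it. Axes as board_rest
- pointer (a point): end of the dark pointer on the quadrant side of the board, 222 mm from the hinge axis; moves with the board
- rider_mark (a point): middle of the brass rider clamped on the rim of the quadrant, 222 mm from the hinge axis; the pointer's end meets this point when the board is at the marked angle
- rider (a joint): angle in rad at which the rider is clamped on the quadrant, on the same scale as board (board angle = rider angle when the pointer stands at the rider), between 0.6 and 0.87; differs from start to start
- chip_jar: bystander, not to be disturbed: glass jar of mosaic chips with a metal lid, 72 mm across, 101 mm tall. Origin: its underside
- tape: bystander, not to be disturbed: roll of tape lying flat, 96 mm across, 25 mm tall. Origin: its underside
- nippers: bystander, not to be disturbed: wheeled mosaic nippers lying flat, about 180 mm long. Origin: its underside
- roundel: bystander, not to be disturbed: round mosaic, 84 mm across, 17 mm thick, lying flat. Origin: its underside
- spatula: bystander, not to be disturbed: grout spatula lying flat, 200 mm long. Origin: its underside
- brush_pot: bystander, not to be disturbed: white pot of brushes, 76 mm across, about 210 mm tall with the brushes. Origin: its underside
Mind the look-alikes: they are no part of the job. What is shaped like the plaque but red is not meant. There is more than one size of the frame; the one meant has the size given above.

How it is judged:
On the way, in this order (a step that is already met when the one before it is completed fails the run):
1. the plaque is lifted out of the casting frame, held in the fingers (z of plaque in the frame of frame above 0.06 m and contact force between the fingers and plaque above 1 N and contact force between plaque and frame below 0.05 N), for 0.2 s.
2. the plaque lies on the board against the ledge, let go, with the board still down (x of plaque in the frame of board_rest between -0.008 and 0.014 m and y of plaque in the frame of board_rest between -0.045 and 0.045 m and z of plaque in the frame of board_rest between -0.005 and 0.005 m and angle between the x axis of plaque and the x axis of board_rest, either way round below 0.2 rad and angle between the z axis of plaque and the z axis of board_rest, either way round below 0.15 rad and contact force between the fingers and plaque below 0.05 N and value of joint board below 0.06 rad and linear speed of plaque below 0.05 m/s), for 0.2 s.
At the end, for the whole second after the job is handed in: Fingers hold the board (over 1 N), still (under 0.08 rad/s), pointer within 12 mm of the rider; the plaque lies flat on it, mosaic up, untouched by the fingers, at most 14 mm off the ledge, within 45 mm of midway and 0.2 rad of square. Finishes holding (x of plaque in the frame of board_rest between -0.008 and 0.014 m and y of plaque in the frame of board_rest between -0.045 and 0.045 m and z of plaque in the frame of board_rest between -0.005 and 0.005 m and angle between the x axis of plaque and the x axis of board_rest, either way round below 0.2 rad and angle between the z axis of plaque and the z axis of board_rest, either way round below 0.15 rad and contact force between the fingers and plaque below 0.05 N and distance between pointer and rider_mark below 0.012 m and velocity of joint board between -0.08 and 0.08 rad/s and contact force between the fingers and board above 1 N and linear speed of plaque below 0.05 m/s); the arm keeps its last pose, push and grip.
It fails at once if the plaque is dropped (contact force between the fingers and plaque below 0.05 N and linear speed of plaque above 0.6 m/s).
It fails at once if the plaque is turned on its edge or over (angle between plaque's own z axis and vertical above 1.35 rad).
It fails at once if the rider is shifted on its scale (distance of rider_mark from where it was at the start of the episode above 0.008 m).
It fails at once if one of the other things on the table is disturbed (distance of any of chip_jar, tape, nippers, roundel, spatula, brush_pot from where it was at the start of the episode above 0.03 m).
It also fails if it takes over 58 s, if anything falls off the work surface, if the arm or the gripper's body presses on something with over 40 N, if the wrist force passes 120 N, or if a joint passes its speed limit or range.

## Robot

A 6-joint arm with a two-finger parallel gripper is mounted at the origin on the work surface. World frame = base frame: x ahead of the robot, y to its left, z up, the work surface at z = 0. Lengths are in m, angles in rad, forces in N, time in s.
With the tool pointing down it reaches from about 0.35 to 0.975 m from the base axis. Payload 4.9 kg.
Tool frame: the origin (TCP) lies at the very end of the fingers, on their centre line; the grasp point (between the pads) lies 19 mm behind it (pinch_z is the distance from the TCP to the grasp point, in m); z points along the fingers, y is the line along which they close (so a half turn about z gives the same grasp; the last joint's range is limited). The gripper opens to 85 mm and grips with 20 to 120 N. Pads are 22 mm wide; open, the fingers measure 114 mm over their backs; the gripper's body (76 mm by 85 mm) begins 54 mm behind the grasp point. The pads swing forward as they close: fully open they stand 13 mm farther back than shut.
Start: joints at [-1.27, 0.053, 1.613, -0, 1.476, -0.119], TCP at [0.255, -0.571, 0.231] pointing down, gripper open.
Joint ranges: [-3.01, 3.01], [-1.01, 2.22], [0.06, 2.58], [-1.02, 4.17], [0.09, 2.62], [-3.14, 3.14]. Speed limits (rad/s): [2.57, 2.57, 3.14, 3.14, 3.14, 3.14].

## Interface

Orientations are given as a unit quaternion [w, x, y, z].
In Python, from plant import * gives the robot as it stands. The module is installed in compiled form; this text tells all that it offers.
- The arm moves only by the tool play_rows, never from a script. Its arguments are lists of equal length, an entry for each row: "linear": the shift along the world's x, y, z in m, a list of three; "turn": the turn about the world's z in degrees. A call has 1 to 8 rows; each row shifts and turns the commanded pose from where the row before left it; what a row does not reach is not made up. A row lasts 1/8 s, in which the tool goes at most 62.5 mm and 10.7 degrees, less where a joint would pass 70% of its speed; a pose out of reach is approached as far as the arm can. A call is refused whole if a number of a shift passes 0.0625 or a number of a turn 10.7, either way. A call with a gripper value outside its range is refused whole. "hand" is the finger opening in m, from 0 to 0.0854, set as the call begins (left out, the last holds). The fingers move at their own pace and stop on an object; the grip force is fixed at half the most. Time passes only in rows, so rows that do not move let the fingers close. It gives the time, the measured TCP pose, the force, the opening and the grip force at its end, in the units of the state.
- state(): the state, without advancing time (a new reading comes with each control period).
- grab_frame(name): name is "scene" or "top"; returns the picture (384x512x3 uint8, red, green, blue); there is no depth.
- camera_info(name): a dict with "camera_matrix" (3x3 intrinsics, pixels), "origin" and "attitude" of the camera in the world. Camera axes: x right, y down, z forward; pixel columns grow to the right and rows downward; lengths in m; the calibration is good to about 2 mm. A picture is of the moment at which its call begins. camera_info takes no time and is no camera call.
- job_done(): hands the job in; it is judged then, once.
Trained networks look in the newest picture that a camera, given by its name, has taken for a name from the list of things; names that differ only in an ending like _2 or _b are one class to them, and where a whole thing is asked for, a point or a joint stands for the part that bears it (a point fixed in the world has none). Each returns a list of dicts, best first, with "p" (0 to 1); they miss things now and then, are a little off and sometimes report something else, mostly with a low value. They report only what shows in the picture. A call takes as long as a camera call. They do not tell look-alikes from the thing itself.
- trace(camera, thing): "region" (384x512 bool, what is visible of it) and "location" ([column, row] in pixels, amid what is visible of it).
The state is a dict: "time": time; "joint_pos": joint angles; "joint_vel": joint speeds; "joint_efforts": joint torques, N m; "tool_pos": TCP position; "tool_rot": TCP orientation; "contact_force": force on the tool from outside, world axes, zero at the start; "ft_torque": the same for the moment, N m; "gripper_width": opening from 0.0 (shut) to 1.0 (fully open); "grasp_force": force on a finger pad.
Only numpy, scipy, OpenCV 4.12 (cv2) and the standard library are available. Lean on these libraries where they do the work, as an engineer would, in place of code of your own. Each camera call takes 0.05 s, during which the arm holds its last target. There are 200 camera calls.

## Working session

There is one attempt and no reset: what is moved stays moved. The work goes in short steps, Python scripts to look and compute and a tool call to move; the robot and the scene stay as the last step left them, time stands still between calls to the robot, and variables do not carry over. Pictures are saved under pics/ and viewed, at most 10 in all, crops included, and the job is handed in when it is done.

Besides the shell and the picture viewer there is one more tool, called after "Call:" as name(argument=value, ...), one argument or row to a line, values as JSON. play_rows: Moves the arm, as the interface text tells. Its arguments: {"type":"object","properties":{"linear":{"type":"array","items":{"type":"array","items":{"type":"number"}}},"turn":{"type":"array","items":{"type":"number"}},"hand":{"type":"number"}},"required":["linear","turn"]}

```bash
mkdir -p pics; cat > h.py <<'E'
from plant import *
import numpy as np, cv2
def save(n,f,s=1.5,crop=None):
    im=grab_frame(n)
    np.save('pics/'+f+'.npy',im)
    if crop: im=im[crop[1]:crop[3],crop[0]:crop[2]]
    cv2.imwrite('pics/'+f+'.png',cv2.resize(im[:,:,::-1],None,fx=s,fy=s,interpolation=cv2.INTER_CUBIC))
def pose(n):
    from scipy.spatial.transform import Rotation as R
    c=camera_info(n);K=np.array(c['camera_matrix']);o=np.array(c['origin']);a=np.array(c['attitude'],float)
    M=a if a.shape==(3,3) else R.from_quat(np.r_[a[1:],a[0]]).as_matrix()
    return K,o,M
def ray(n,p):
    K,o,M=pose(n);d=M@np.linalg.inv(K)@np.array([p[0],p[1],1.]);return o,d/np.linalg.norm(d)
def onz(n,p,z):
    o,d=ray(n,p);return o+d*(z-o[2])/d[2]
def tri(p1,p2,n1='scene',n2='top'):
    o,d=ray(n1,p1);q,e=ray(n2,p2)
    s=np.linalg.lstsq(np.c_[d,-e],q-o,rcond=None)[0]
    a=o+s[0]*d;b=q+s[1]*e;return (a+b)/2,np.linalg.norm(a-b)
def proj(n,P):
    K,o,M=pose(n);v=K@(M.T@(np.array(P)-o));return v[:2]/v[2]
E
python3 - <<'E'
from h import *
print(camera_info('scene'),camera_info('top'));print(state())
save('scene','s0');save('top','t0')
for n in('scene','top'):
  for t in('plaque','frame','handle','pointer','rider','board'):
    for r in trace(n,t):
      ys,xs=np.nonzero(r['region']); print(n,t,round(r['p'],2),np.round(r['location']),xs.min(),xs.max(),ys.min(),ys.max())
E
```

```text
{'camera_matrix': array([[409.54032926,   0.        , 253.74981567],
       [  0.        , 409.54032926, 185.30114886],
       [  0.        ,   0.        ,   1.        ]]), 'origin': array([ 1.09425394, -0.70928961,  1.08495053]), 'attitude': array([-0.33072859,  0.89985043,  0.26434691, -0.1049215 ])} {'camera_matrix': array([[418.48262696,   0.        , 259.9927686 ],
       [  0.        , 418.48262696, 187.20346503],
       [  0.        ,   0.        ,   1.        ]]), 'origin': array([0.2740008 , 0.02372757, 1.53316675]), 'attitude': array([-0.07006687,  0.70851107, -0.69852026,  0.07191767])}
{'time': 0.0, 'joint_pos': array([-1.26998582e+00,  5.33691420e-02,  1.61433492e+00,  9.59035654e-07,
        1.47596931e+00, -1.19021942e-01]), 'joint_vel': array([ 7.57629067e-04, -3.04460127e-05,  2.49190140e-04,  3.47329429e-05,
        7.84863670e-04,  1.32915115e-03]), 'joint_efforts': array([ 2.95186073e-04, -3.93679619e+01, -3.70179963e+01, -1.94142258e-04,
        6.88185770e-03, -1.76167509e-05]), 'tool_pos': array([ 0.2545541 , -0.57012046,  0.23003095]), 'tool_rot': array([-1.03
[... 348 characters left out ...]
e 0.65 [287. 231.] 273 298 212 247
scene frame 0.69 [175. 275.] 150 197 238 290
scene frame 0.69 [115. 281.] 94 133 262 303
scene handle 0.76 [264. 150.] 217 305 115 184
scene handle 0.22 [287. 230.] 274 297 212 248
scene pointer 0.81 [263. 149.] 217 304 115 183
scene rider 0.67 [266. 150.] 217 311 111 189
scene board 0.77 [259. 147.] 218 304 116 183
top plaque 0.88 [354. 201.] 342 371 187 208
top frame 0.87 [393. 229.] 377 413 214 243
top frame 0.83 [341. 198.] 334 377 182 215
top handle 0.76 [213. 203.] 173 261 169 234
top pointer 0.75 [210. 202.] 173 261 169 235
top rider 0.45 [283. 136.] 276 294 124 148
top board 0.59 [210. 202.] 173 262 169 235
top board 0.52 [210. 198.] 168 261 154 234
```

View pics/s0.png

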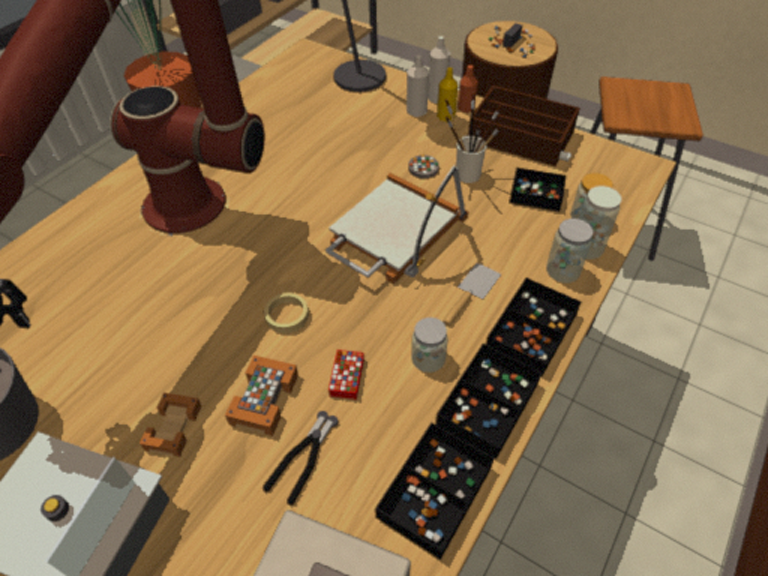

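View pics/t0.png

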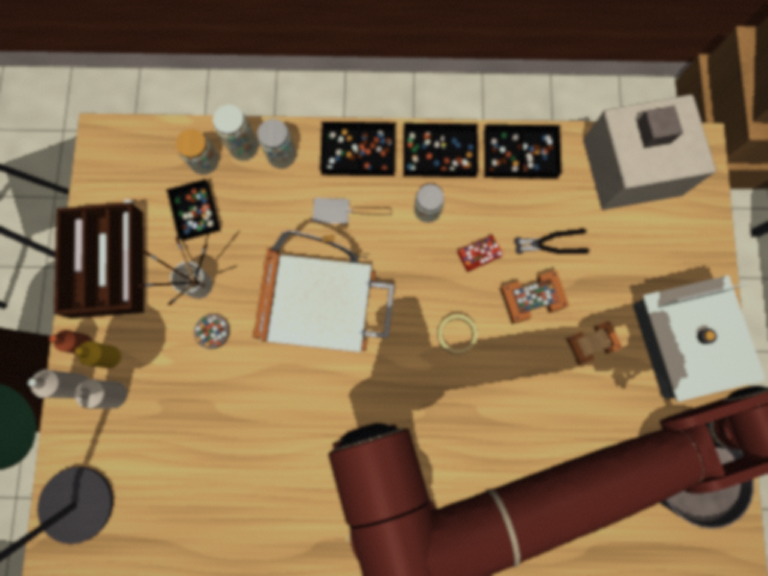

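The scene view shows the filled frame at about (175,261) and the red decoy at (230,249). The top view has the frame at about (356,198). In that view the easel's hinge end is at column 178 and its handle at about (257,205). I'll enlarge both for corner measurements.

```bash
python3 - <<'E'
import numpy as np,cv2
t=np.load('pics/t0.npy');s=np.load('pics/s0.npy')
def crop(im,x,y,w,h,f):
    c=cv2.resize(im[y:y+h,x:x+w,::-1],None,fx=f,fy=f,interpolation=cv2.INTER_CUBIC)
    for i in range(0,w,10):cv2.putText(c,str(x+i),(i*f,8),0,.3,(0,0,255));cv2.line(c,(i*f,10),(i*f,14),(0,0,255))
    for i in range(10,h,10):cv2.putText(c,str(y+i),(0,i*f+4),0,.3,(0,0,255))
    return c
cv2.imwrite('pics/a.png',crop(t,165,145,110,96-10,7))
cv2.imwrite('pics/b.png',crop(s,210,105,110,84,7))
cv2.imwrite('pics/c.png',np.hstack([crop(t,330,172,50,60,8),crop(s,148,235,50,60,8)]))
E
```

```text
(no output)
```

View pics/a.png

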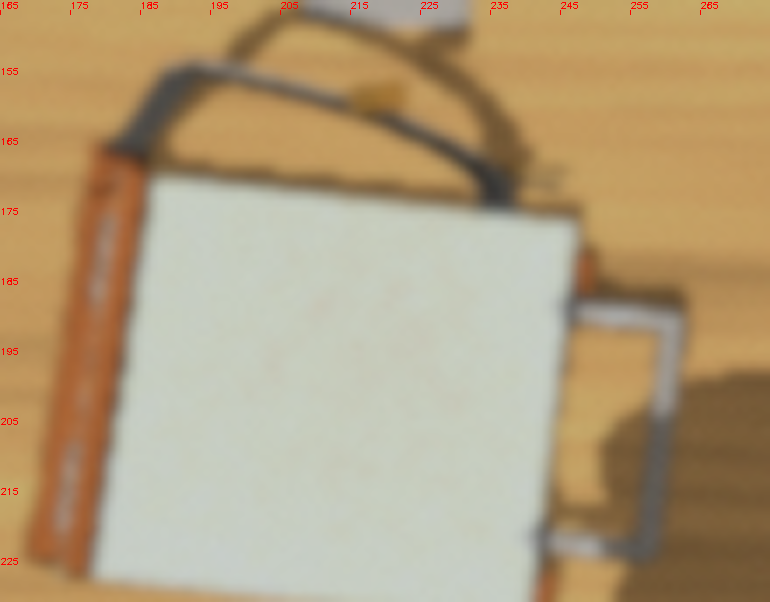

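View pics/b.png

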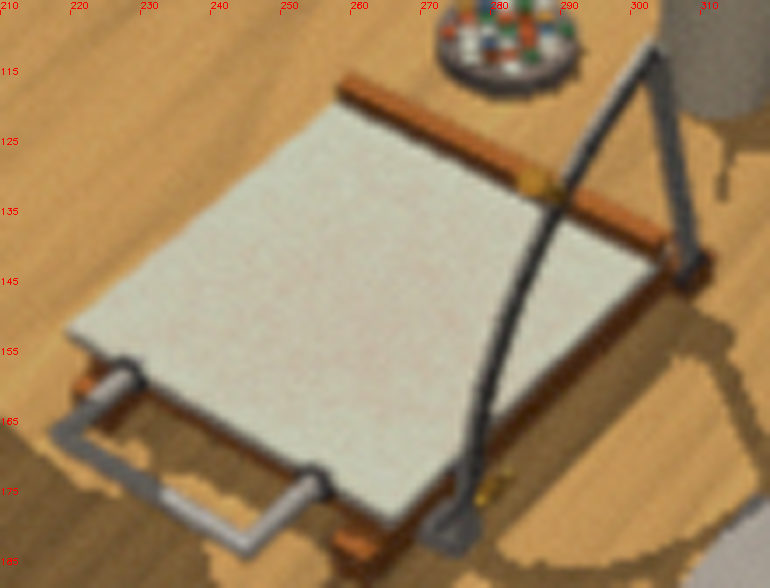

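View pics/c.png

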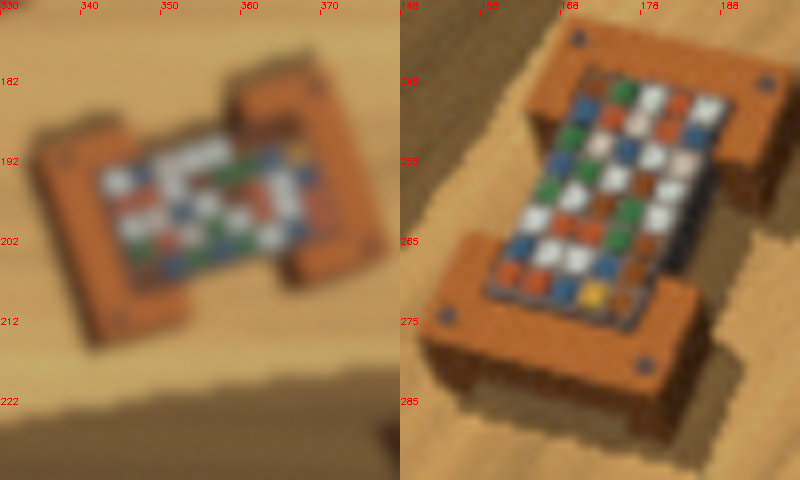

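The crops show these, in full-image pixels:

| Item | Top view | Scene view |
|---|---|---|
| Handle bar middle | about (259,206) | about (232,174) |
| Rider | about (219,159) | about (286,131) |

The frame's four top corners are clear in both views, so I'll triangulate the points and fit the poses.

```bash
cat > fit.py <<'E'
from h import *
from scipy.optimize import least_squares
A=lambda x,y:((x+.5)/7+164.5,(y+.5)/7+144.5)
B=lambda x,y:((x+.5)/7+209.5,(y+.5)/7+104.5)
C=lambda x,y:((x+.5)/8+329.5,(y+.5)/8+171.5)
D=lambda x,y:((x+.5)/8+147.5,(y+.5)/8+234.5)
def rot(a,p):c,s=np.cos(a),np.sin(a);return np.array([c*p[0]-s*p[1],s*p[0]+c*p[1],p[2]])
def fit(pts,x0):
    f=lambda v:np.concatenate([proj(n,rot(v[2],P)+[v[0],v[1],0])-q for P,n,q in pts])
    r=least_squares(f,x0,loss='soft_l1');print(np.round(r.x,4),'res',np.round(f(r.x),1));return r.x
F=[((32,138),(400,73)),((314,55),(258,392)),((388,252),(20,335)),((95,348),(172,17))]
T=[tri(D(*b),C(*a)) for a,b in F]
for t in T:print('frame corner',np.round(t[0],4),round(t[1],4))
cor=[(-.07,.046,.039),(.07,.046,.039),(.07,-.046,.039),(-.07,-.046,.039)]
pts=[(P,'top',C(*a)) for P,(a,b) in zip(cor,F)]+[(P,'scene',D(*b)) for P,(a,b) in zip(cor,F)]
c=np.mean([t[0] for t in T],0)
fr=fit(pts,[c[0],c[1],-1.3])
pl=[(-.048,-.028,.043),(-.048,.028,.043),(.048,.028,.043),(.048,-.028,.043)]
fit([(P,'scene',D(*q)) for P,q in zip(pl,[(190,70),(333,103),(230,328),(88,290)])],fr)
E=[((.24,.105,.054),(582,213),(395,525)),((.24,-.105,.054),None,(65,330)),((.018,.105,.054),(148,173),(660,268)),((.018,-.105,.054),(92,578),(335,98)),((.295,0,.0495),(660,433),(155,488))]
pts=[]
for P,a,b in E:
    if a:pts.append((P,'top',A(*a)));print(P,'tri',np.round(tri(B(*b),A(*a))[0],4))
    pts.append((P,'scene',B(*b)))
ea=fit(pts,[.45,.4,-1.5])
w=lambda p:rot(ea[2],p)+[ea[0],ea[1],0]
rt,e=tri(B(537,185),A(380,98));v=rot(-ea[2],rt-[ea[0],ea[1],0]);print('rider tri easel',v,e,np.arctan2(v[2]-.045,v[0]))
def g(a):
    P=w((.195*np.cos(a[0]),.119,.045+.195*np.sin(a[0])));return np.r_[proj('top',P)-A(380,98),proj('scene',P)-B(537,185)]
r=least_squares(g,[.7]);print('rider',r.x,r.fun)
for p in[(.066,0,.054),(.295,0,.0495)]:print(p,w(p))
th=r.x[0]
print('handle up',w((.295*np.cos(th)-.0045*np.sin(th),0,.045+.295*np.sin(th)+.0045*np.cos(th))))
print('yaw tool y deg',np.degrees(2*np.arctan2(.208378,.978048))-90)
E
python3 fit.py
```

```text
frame corner [ 0.5762 -0.2476  0.0365] 0.0027
frame corner [ 0.6164 -0.3781  0.0375] 0.0037
frame corner [ 0.5274 -0.4074  0.0341] 0.0008
frame corner [ 0.4822 -0.2737  0.0305] 0.0012
[ 0.5515 -0.3272 -1.2634] res [ 0.1  0.6  1.   0.2  0.4 -0.7  0.5 -1.6  0.  -1.1  0.2  0.1 -0.2 -0.4
  0.2 -0.7]
[ 0.5528 -0.3297 -1.2664] res [ 0.2 -0.1 -0.2 -0.   0.2 -0.  -0.3  0.1]
(0.24, 0.105, 0.054) tri [0.6206 0.0674 0.0529]
(0.018, 0.105, 0.054) tri [0.6405 0.2948 0.049 ]
(0.018, -0.105, 0.054) tri [0.4282 0.3116 0.0561]
(0.295, 0, 0.0495) tri [0.5072 0.0262 0.0504]
[ 0.5363  0.3191 -1.665 ] res [-0.9  0.5 -0.2 -1.   0.2 -0.1  0.5 -0.3 -1.  -0.5 -0.  -0.8 -0.1  0.8
 -0.1 -0.7 -0.2  0.6]
rider tri easel [0.15047611 0.11634567 0.20915882] 0.0008766400061123115 0.8288583499376833
rider [0.79391942] [-3.38716215  0.70768125  2.65743503  3.93908641]
(0.066, 0, 0.054) [0.5301131 0.2534232 0.054    ]
(0.295, 0, 0.0495) [0.50856323 0.02543942 0.0495    ]
handle up [0.51716413 0.11643136 0.25852116]
yaw tool y deg -65.94535958717475
```

Call:
play_rows(
  linear=[
    [0.037,0.03,0],
    [0.037,0.03,0],
    [0.037,0.03,0],
    [0.037,0.03,0],
    [0.037,0.03,0],
    [0.037,0.03,0],
    [0.037,0.03,-0.02],
    [0.038,0.032,-0.04],
  ],
  turn=[10.4,10.4,10.4,10.4,10.4,10.4,10.4,10.4],
  hand=0.085,
)

```text
time: 1.7
tool_pos: [0.5535, -0.3294, 0.1744]
tool_rot: [0.003, 0.591, 0.807, -0.0]
contact_force: [0.6, -0.2, 0.1]
gripper_width: 0.995
grasp_force: 0.0
```

Call:
play_rows(
  linear=[
    [0,0,0],
    [0,0,0],
  ],
  turn=[0,0],
)

```text
time: 1.95
tool_pos: [0.551, -0.3296, 0.1724]
tool_rot: [0.0, 0.593, 0.805, -0.0]
contact_force: [0.8, -0.5, -0.1]
gripper_width: 0.998
grasp_force: 0.0
```

Call:
play_rows(
  linear=[
    [0.001,0.001,-0.03],
    [0,0,-0.03],
    [0,0,-0.03],
    [0,0,-0.025],
    [0,0,-0.02],
    [0,0,-0.015],
    [0,0,-0.007],
    [0,0,0],
  ],
  turn=[0,0,0,0,0,0,0,0],
)

```text
time: 2.95
tool_pos: [0.552, -0.3285, 0.0151]
tool_rot: [-0.0, 0.593, 0.805, -0.0]
contact_force: [0.0, -0.3, -0.1]
gripper_width: 0.995
grasp_force: 0.0
```

Call:
play_rows(
  linear=[
    [0,0,0],
    [0,0,0],
    [0,0,0],
    [0,0,0],
    [0,0,0],
    [0,0,0],
  ],
  turn=[0,0,0,0,0,0],
  hand=0.04,
)

```text
time: 3.7
tool_pos: [0.5522, -0.329, 0.0165]
tool_rot: [0.001, 0.593, 0.805, -0.0]
contact_force: [-3.3, -0.8, 5.4]
gripper_width: 0.644
grasp_force: 67.3
```

Call:
play_rows(
  linear=[
    [0,0,0.01],
    [0,0,0.02],
    [0,0,0.03],
    [0,0,0.03],
    [0,0,0.03],
    [0,0,0.02],
    [0,0,0],
    [0,0,0],
  ],
  turn=[0,0,0,0,0,0,0,0],
)

```text
time: 4.7
tool_pos: [0.5513, -0.3278, 0.1537]
tool_rot: [-0.001, 0.593, 0.805, 0.0]
contact_force: [0.1, -0.1, -2.3]
gripper_width: 0.648
grasp_force: 66.4
```

Call:
play_rows(
  linear=[
    [0,0.02,0],
    [0,0.06,0],
    [0,0.06,0],
    [0,0.06,0],
    [-0.005,0.06,0],
    [-0.005,0.06,0],
    [-0.005,0.06,0],
    [-0.005,0.06,0],
  ],
  turn=[-1,-3,-3,-3,-3,-3,-3,-3],
)

```text
time: 5.7
tool_pos: [0.5304, 0.1135, 0.1532]
tool_rot: [-0.001, 0.736, 0.677, -0.001]
contact_force: [0.8, -0.4, -2.1]
gripper_width: 0.639
grasp_force: 66.3
```

Call:
play_rows(
  linear=[
    [0,0.06,0],
    [-0.002,0.04,0],
    [0,0.018,0],
    [0,0,0],
    [0,0,0],
  ],
  turn=[-0.6,0,0,0,0],
)

```text
time: 6.32
tool_pos: [0.5299, 0.2284, 0.1544]
tool_rot: [0.0, 0.74, 0.673, -0.001]
contact_force: [-0.2, 0.6, -3.3]
gripper_width: 0.641
grasp_force: 66.3
```

```bash
python3 - <<'E'
from h import *
s=state();print(s['tool_pos'],s['tool_rot'],s['gripper_width'])
im=grab_frame('scene');im2=grab_frame('top')
a=cv2.resize(im[70:190,200:330,::-1],None,fx=3,fy=3*1.0,interpolation=cv2.INTER_CUBIC)
b=cv2.resize(im2[140:260,150:280,::-1],None,fx=3,fy=3,interpolation=cv2.INTER_CUBIC)
cv2.imwrite('pics/d.png',np.hstack([a,b]))
E
```

```text
[0.52990477 0.2283706  0.15441224] [ 5.17099621e-06  7.39717011e-01  6.72917693e-01 -7.23124588e-04] 0.6409167351114481
```

View pics/d.png

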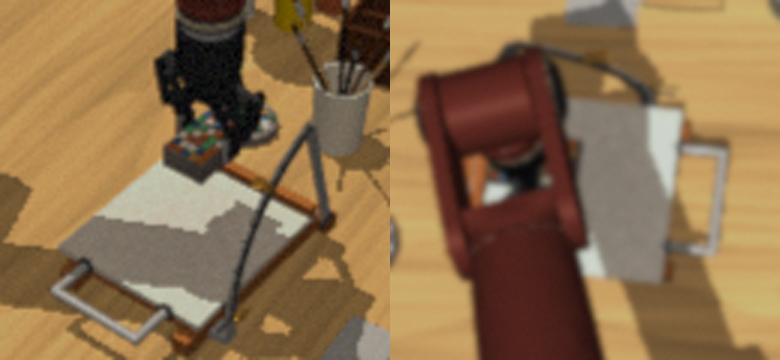

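The plaque hangs level in the fingers over the ledge end, with its near end at crop (165–205, 150–165). I'll lower it 7 mm clear of the ledge.

Call:
play_rows(
  linear=[
    [0,0.01,-0.01],
    [0,0.008,-0.02],
    [0,0,-0.025],
    [0,0,-0.02],
    [0,0,-0.012],
    [0,0,-0.006],
    [0,0,-0.003],
    [0,0,0],
  ],
  turn=[0,0,0,0,0,0,0,0],
)

```text
time: 7.42
tool_pos: [0.5304, 0.2478, 0.0597]
tool_rot: [0.0, 0.739, 0.673, 0.0]
contact_force: [0.0, -0.1, -2.3]
gripper_width: 0.638
grasp_force: 66.3
```

```bash
python3 - <<'E'
from h import *
im=grab_frame('scene')
cv2.imwrite('pics/e.png',cv2.resize(im[90:160,240:320,::-1],None,fx=8,fy=8,interpolation=cv2.INTER_CUBIC))
E
```

```text
(no output)
```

View pics/e.png

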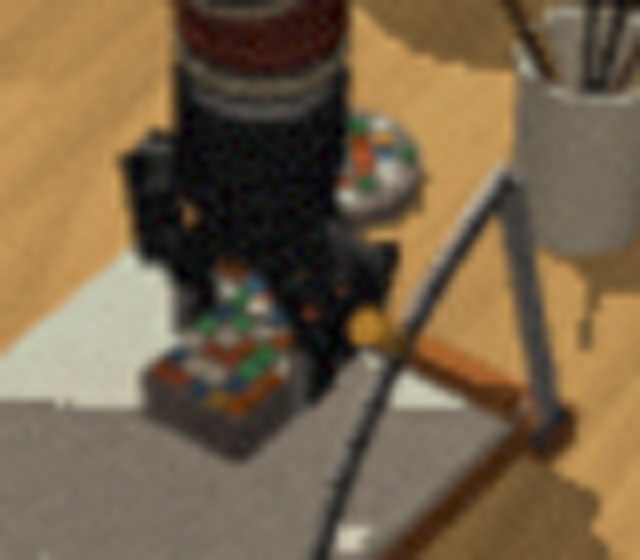

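The near end of the plaque shows its top edge from about (258,137) to (270,144) in full-image pixels, and its lower front corner at (270,147). I'll turn these into offsets from board_rest.

```bash
python3 - <<'E'
from h import *
ea=np.array([.5363,.3191]);th=-1.665
def loc(p,z):
    q=onz('scene',((p[0]+.5)/8+239.5,(p[1]+.5)/8+89.5),z)[:2]-ea
    return np.round([np.cos(th)*q[0]+np.sin(th)*q[1],-np.sin(th)*q[0]+np.cos(th)*q[1]],4)
for p in[(143,378),(240,432)]:print('top',loc(p,.0862))
for p in[(240,462),(146,410)]:print('bot',loc(p,.0582))
q=np.array([.5304,.2478])-ea;print('tool',np.cos(th)*q[0]+np.sin(th)*q[1],-np.sin(th)*q[0]+np.cos(th)*q[1])
E
```

```text
top [ 0.1226 -0.0223]
top [0.124  0.0329]
bot [0.1157 0.0272]
bot [ 0.1148 -0.027 ]
tool 0.07153884393287244 0.0008329518282117546
```

Call:
play_rows(
  linear=[
    [0,0.002,-0.002],
    [0,0,-0.001],
    [0,0,-0.001],
    [0,0,-0.0005],
    [0,0,0],
    [0,0,0],
  ],
  turn=[0,0,0,0,0,0],
)

```text
time: 8.22
tool_pos: [0.53, 0.2497, 0.0554]
tool_rot: [-0.0, 0.739, 0.673, -0.0]
contact_force: [-4.9, -1.3, 4.9]
gripper_width: 0.639
grasp_force: 67.3
```

Call:
play_rows(
  linear=[
    [0,0,0],
    [0,0,0],
    [0,0,0],
    [0,0,0],
    [0,0,0],
  ],
  turn=[0,0,0,0,0],
  hand=0.078,
)

```text
time: 8.85
tool_pos: [0.53, 0.2497, 0.0546]
tool_rot: [0.0, 0.739, 0.673, 0.0]
contact_force: [0.5, -0.6, 0.5]
gripper_width: 0.914
grasp_force: 0.0
```

Call:
play_rows(
  linear=[
    [0,0,0.01],
    [0,0,0.02],
    [0,0,0.03],
    [0,0,0.04],
    [0,0,0.04],
    [0,0,0.02],
    [0,0,0],
    [0,0,0],
  ],
  turn=[0,0,0,0,0,0,0,0],
)

```text
time: 9.85
tool_pos: [0.5291, 0.2494, 0.2128]
tool_rot: [-0.001, 0.739, 0.673, -0.001]
contact_force: [-0.4, -0.4, -0.6]
gripper_width: 0.914
grasp_force: 0.0
```

Call:
play_rows(
  linear=[
    [-0.002,-0.028,0],
    [-0.002,-0.028,0],
    [-0.003,-0.028,0],
    [-0.003,-0.028,0],
    [-0.003,-0.028,0],
    [-0.003,-0.028,0],
    [-0.003,-0.028,0],
    [-0.0015,-0.028,0],
  ],
  turn=[10,10,10,10,10,10,10,10],
  hand=0.046,
)

```text
time: 10.85
tool_pos: [0.5081, 0.0248, 0.212]
tool_rot: [-0.002, 0.131, 0.991, -0.0]
contact_force: [0.8, -0.3, 0.9]
gripper_width: 0.541
grasp_force: 0.0
```

Call:
play_rows(
  linear=[
    [0,0,0],
    [0,0,0],
    [0,0,0],
  ],
  turn=[10,0,0],
)

```text
time: 11.22
tool_pos: [0.5089, 0.0259, 0.2133]
tool_rot: [-0.001, 0.048, 0.999, 0.0]
contact_force: [-0.3, -0.8, 0.1]
gripper_width: 0.539
grasp_force: 0.0
```

```bash
python3 - <<'E'
from h import *
save('scene','f',7,(210,95,320,180))
print(state()['tool_pos'],state()['tool_rot'],state()['gripper_width'])
E
```

```text
[0.50905965 0.02597712 0.21366482] [-8.11491880e-04  4.73576457e-02  9.98877667e-01  4.72713973e-05] 0.5375292537885915
```

View pics/f.png

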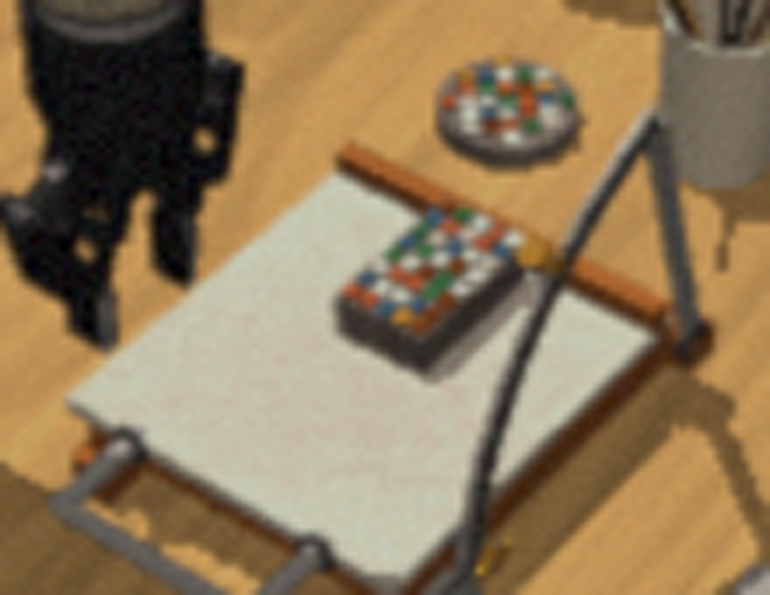

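The plaque sits square on the board by the ledge. Next I'll descend onto the handle.

Call:
play_rows(
  linear=[
    [0,0,-0.03],
    [0,0,-0.035],
    [0,0,-0.035],
    [0,0,-0.035],
    [0,0,-0.025],
    [0,0,-0.015],
    [0,0,-0.0065],
    [0,0,0],
  ],
  turn=[0,0,0,0,0,0,0,0],
)

```text
time: 12.28
tool_pos: [0.5098, 0.0257, 0.0334]
tool_rot: [0.0, 0.047, 0.999, -0.0]
contact_force: [1.1, 0.4, 0.7]
gripper_width: 0.539
grasp_force: 0.0
```

Call:
play_rows(
  linear=[
    [0,0,0],
    [0,0,0],
    [0,0,0],
    [0,0,0],
    [0,0,0],
  ],
  turn=[0,0,0,0,0],
  hand=0.0,
)

```text
time: 12.9
tool_pos: [0.5102, 0.0248, 0.0343]
tool_rot: [0.001, 0.047, 0.999, -0.001]
contact_force: [-2.0, -5.7, 6.1]
gripper_width: 0.119
grasp_force: 58.8
```

```bash
python3 - <<'E'
import numpy as np
t=np.array([0,.02,.05,.1,.15,.2,.25,.3,.35,.4,.45,.5,.55,.6,.65,.7,.74,.77,.79,.8])
d=np.diff(.295*np.cos(t)-.0045*np.sin(t));z=np.diff(.295*np.sin(t)+.0045*np.cos(t))
for a,b,c in zip(t[1:],d,z):print(round(a,2),[round(-.094*b,4),round(-.9956*b,4),round(c,4)])
E
```

```text
0.02 [np.float64(0.0), np.float64(0.0001), np.float64(0.0059)]
0.05 [np.float64(0.0), np.float64(0.0004), np.float64(0.0088)]
0.1 [np.float64(0.0001), np.float64(0.0013), np.float64(0.0147)]
0.15 [np.float64(0.0002), np.float64(0.0021), np.float64(0.0146)]
0.2 [np.float64(0.0003), np.float64(0.0028), np.float64(0.0145)]
0.25 [np.float64(0.0003), np.float64(0.0035), np.float64(0.0143)]
0.3 [np.float64(0.0004), np.float64(0.0042), np.float64(0.0141)]
0.35 [np.float64(0.0005), np.float64(0.0049), np.float64(0.0139)]
0.4 [np.float64(0.0005), np.float64(0.0056), np.float64(0.0136)]
0.45 [np.float64(0.0006), np.float64(0.0063), np.float64(0.0133)]
0.5 [np.float64(0.0007), np.float64(0.0069), np.float64(0.013)]
0.55 [np.float64(0.0007), np.float64(0.0076), np.float64(0.0126)]
0.6 [np.float64(0.0008), np.float64(0.0082), np.float64(0.0123)]
0.65 [np.float64(0.0008), np.float64(0.0088), np.float64(0.0118)]
0.7 [np.float64(0.0009), np.float64(0.0094), np.float64(0.0114)]
0.74 [np.float64(0.0007), np.float64(0.0079), np.float64(0.0088)]
0.77 [np.float64(0.0006), np.float64(0.0061), np.float64(0.0064)]
0.79 [np.float64(0.0004), np.float64(0.0042), np.float64(0.0041)]
0.8 [np.float64(0.0002), np.float64(0.0021), np.float64(0.002)]
```

Call:
play_rows(
  linear=[
    [0,0,0.006],
    [0,0.0005,0.009],
    [0,0.0013,0.0147],
    [0.0002,0.002,0.0146],
    [0.0003,0.0028,0.0145],
    [0.0003,0.0035,0.0143],
    [0.0004,0.0042,0.0141],
    [0.0005,0.0049,0.0138],
  ],
  turn=[0,0,0,0,0,0,0,0],
)

```text
time: 13.9
tool_pos: [0.5119, 0.0431, 0.1345]
tool_rot: [0.001, 0.047, 0.999, -0.002]
contact_force: [2.7, -8.4, -1.4]
gripper_width: 0.11
grasp_force: 58.4
```

Call:
play_rows(
  linear=[
    [0.0005,0.0056,0.0136],
    [0.0006,0.0063,0.0133],
    [0.0007,0.0069,0.013],
    [0.0007,0.0076,0.0126],
    [0.0008,0.0082,0.0123],
    [0.0008,0.0088,0.0118],
    [0.0005,0.005,0.006],
    [0,0,0],
  ],
  turn=[0,0,0,0,0,0,0,0],
)

```text
time: 14.9
tool_pos: [0.5166, 0.0902, 0.2191]
tool_rot: [0.001, 0.047, 0.999, -0.004]
contact_force: [-1.8, -12.3, 7.8]
gripper_width: 0.117
grasp_force: 59.0
```

Call:
play_rows(
  linear=[
    [0.0005,0.005,0.006],
    [0.0006,0.0065,0.0075],
    [0.0006,0.006,0.0065],
    [0.0004,0.004,0.0045],
    [0.0002,0.002,0.0022],
    [0,0,0],
    [0,0,0],
  ],
  turn=[0,0,0,0,0,0,0],
)

```text
time: 15.78
tool_pos: [0.5189, 0.114, 0.2459]
tool_rot: [0.002, 0.047, 0.999, -0.003]
contact_force: [-1.1, -10.4, 7.4]
gripper_width: 0.11
grasp_force: 58.8
```

```bash
python3 - <<'E'
from h import *
from scipy.optimize import least_squares
p=state()['tool_pos'];print(p)
a=np.array([.5102,.0248,.0343])
q=p-a;X=.295-(q@[-.094,-.9956,0])*-1; Z=.0045+q[2]
print('theta',np.arctan2(Z,X)-np.arctan2(.0045,.295),'r',np.hypot(X,Z))
for n in('scene','top'):np.save('pics/g_'+n+'.npy',grab_frame(n))
f=lambda n,x,y:cv2.resize(np.load('pics/g_'+n+'.npy')[y:y+70,x:x+55,::-1],None,fx=7,fy=7,interpolation=cv2.INTER_CUBIC)
cv2.imwrite('pics/g.png',np.hstack([f('scene',265,95),f('top',195,140)]))
E
```

```text
[0.51893877 0.11396078 0.24592343]
theta 0.7955548059714355 r 0.2981654593935547
```

View pics/g.png

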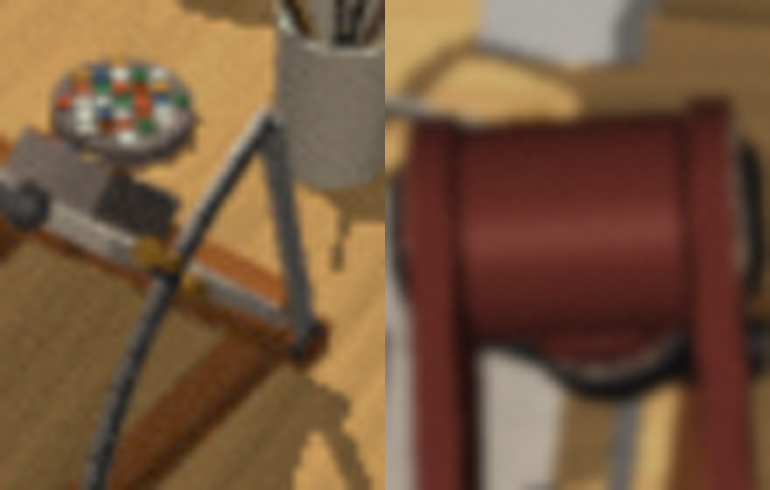

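```bash
python3 - <<'E'
from h import *
ea=(.5363,.3191);th=-1.665
def P(a,y,r=.222):
    x=r*np.cos(a);return np.array([ea[0]+np.cos(th)*x-np.sin(th)*y,ea[1]+np.sin(th)*x+np.cos(th)*y,.045+r*np.sin(a)])
for y in(.110,.119):
  for a in(0,.77,.795,.81,.83,.85):print(y,a,np.round((proj('scene',P(a,y))-[264.5,94.5])*7),np.round(proj('scene',P(a,y)),1),np.round(proj('top',P(a,y)),1))
E
```

```text
0.11 0 [ 39. 583.] [270.1 177.8] [242.2 174.2]
0.11 0.77 [128. 276.] [282.8 134. ] [221.5 161.4]
0.11 0.795 [133. 265.] [283.5 132.4] [220.2 161. ]
0.11 0.81 [136. 259.] [284.  131.5] [219.4 160.7]
0.11 0.83 [141. 250.] [284.6 130.2] [218.3 160.3]
0.11 0.85 [145. 241.] [285.3 128.9] [217.3 160. ]
0.119 0 [ 54. 592.] [272.3 179.1] [242.4 171.8]
0.119 0.77 [144. 285.] [285.1 135.2] [221.8 158.8]
0.119 0.795 [149. 274.] [285.8 133.6] [220.5 158.3]
0.119 0.81 [153. 267.] [286.3 132.6] [219.8 158.1]
0.119 0.83 [157. 258.] [286.9 131.4] [218.7 157.7]
0.119 0.85 [162. 249.] [287.6 130.1] [217.6 157.4]
```

```bash
python3 - <<'E'
from h import *
from scipy.optimize import least_squares
ea=(.5363,.3191);th=-1.665
def P(a,y,r=.222):
    x=r*np.cos(a);return np.array([ea[0]+np.cos(th)*x-np.sin(th)*y,ea[1]+np.sin(th)*x+np.cos(th)*y,.045+r*np.sin(a)])
cen={}
for f,(x,y,w,h) in {'s0':(274,168,14,12),'g_scene':(288,132,10,8)}.items():
    im=np.load('pics/'+f+'.npy')[y:y+h,x:x+w];hsv=cv2.cvtColor(im,cv2.COLOR_RGB2HSV).astype(float)
    m=(hsv[...,1]>150)&(abs(hsv[...,0]-21)<6)&(hsv[...,2]>80);ys,xs=np.nonzero(m);cen[f]=(xs.mean()+x,ys.mean()+y);print(f,cen[f],m.sum())
n0,n1=np.array([279.6,174.1]),np.array([291.7,135.6])
f=lambda v:np.r_[proj('scene',P(0+v[3],v[1],v[0]))-n0,proj('scene',P(v[2]+v[3],v[1],v[0]))-n1,v[3]*3]
r=least_squares(f,[.195,.135,.8,0]);print(r.x,r.fun)
E
```

```text
s0 (np.float64(280.6), np.float64(173.64)) 25
g_scene (np.float64(291.5), np.float64(135.16666666666666)) 12
[0.1907971  0.12688335 0.78836455 0.0159839 ] [ 0.01489765  0.00472751 -0.01307681 -0.0065588   0.04795171]
```

Call:
play_rows(
  linear=[
    [0.0002,0.0022,0.0025],
    [0.0003,0.0026,0.0028],
    [0.0002,0.0018,0.002],
    [0,0,0],
    [0,0,0],
    [0,0,0],
    [0,0,0],
  ],
  turn=[0,0,0,0,0,0,0],
)

```text
time: 16.75
tool_pos: [0.5196, 0.1209, 0.2526]
tool_rot: [0.002, 0.047, 0.999, -0.003]
contact_force: [-1.2, -9.1, 5.5]
gripper_width: 0.112
grasp_force: 58.7
```

```bash
python3 - <<'E'
from h import *
p=state()['tool_pos'];q=p-np.array([.5102,.0248,.0343]);X=.295+(q@[-.094,-.9956,0]);Z=.0045+q[2]
print('theta',np.arctan2(Z,X)-.0153,'r',np.hypot(X,Z))
np.save('pics/h_scene.npy',grab_frame('scene'));im=np.load('pics/h_scene.npy')
cv2.imwrite('pics/h.png',cv2.resize(im[85:160,210:310,::-1],None,fx=8,fy=8,interpolation=cv2.INTER_CUBIC))
E
```

```text
theta 0.8278778037852557 r 0.29833702039705184
```

View pics/h.png

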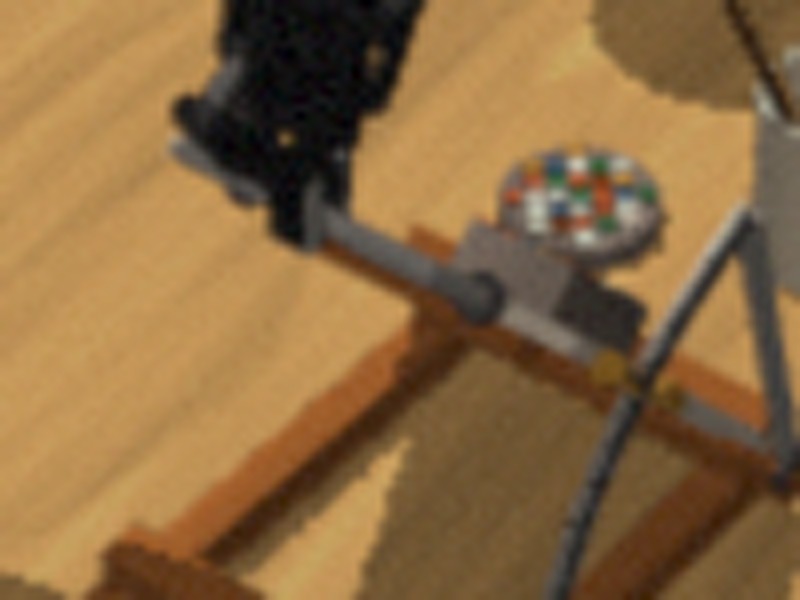

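The board is nearly edge-on to the camera here. The rider at crop (612,370) and the wing nut at (665,393) both lie on the board's line, so the pointer is within a few mm of the rider. The plaque is still resting at the ledge, and the fingers hold the bar.

```bash
python3 -c "
from plant import *
print(job_done())"
```

```text
the job is handed in; nothing more can be done
None
```

I handed the job in at about 17 s: the plaque is on the board by the ledge, and the fingers are holding the board at about 0.83 rad, where I measured the rider. The hand-in returned no verdict, so I can't confirm that it passed.

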